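# Gauge, sort and tag a batch of drilled sleeves

### The arm

A 6-joint arm with a two-finger parallel gripper is mounted at the origin on the work surface. World frame = base frame: x ahead of the robot, y to its left, z up, the work surface at z = 0. Lengths are in m, angles in rad, forces in N, time in s.
With the tool pointing down it reaches from about 0.3 to 0.775 m from the base axis. Payload 14.6 kg.
Tool frame: the origin (TCP) lies on the centre line of the jaws, within the pads' length; the fingertips stand 19 mm ahead of it and the grasp point (between the pads) is the TCP; z points along the fingers, y is the line along which they close (so a half turn about z gives the same grasp; the last joint's range is limited). The gripper opens to 94 mm and grips with 3 to 60 N. Pads are 16 mm wide; open, the fingers measure 119 mm over their backs; the gripper's body (75 mm by 177 mm) begins 78 mm behind the grasp point.
Start: joints at [1.246, 0.3, 1.521, -0, 1.321, -0.067], TCP at [0.14, 0.532, 0.224] pointing down, gripper open.
Joint ranges: [-3.03, 3.03], [-0.79, 2.21], [0.23, 2.52], [-1.04, 4.18], [0, 3.07], [-2.55, 2.55]. Speed limits (rad/s): [2.22, 2.22, 2.57, 3.14, 3.14, 3.14].

### API

Orientations are given as [roll, pitch, yaw] about the fixed x, y, z axes, in that order (R = Rz(yaw) Ry(pitch) Rx(roll)).
In Python, from station import get_obs, camera, workorder gives the robot as it stands.
- The arm moves only by the tool play_rows, never from a script. Its argument "motion" is a list that holds one entry, the list of rows, each a list of 7 numbers: the shift along the tool's x, y, z as a fraction of full scale, then the turn, a rotation vector about the tool's x, y, z as a fraction of full scale, then the opening, from -1 (shut) to 1 (fully open). In form: [[[x, y, z, ax, ay, az, grip], ...]]. A call has 1 to 10 rows; each row is the pose to reach, as a shift and turn from the pose commanded when the call began, along the tool's axes at that moment, turning the shorter way round; what a row does not reach only later rows make up. Full scale, the value 1, is 0.25 m for a shift and 2 pi rad for a turn. A row lasts 1/10 s, in which the tool goes at most 50 mm and 8.59 degrees, less where a joint would pass 70% of its speed; a pose out of reach is approached as far as the arm can. A call with a number of a shift or a turn outside -1 to 1 is refused whole. A call with a gripper value outside its range is refused whole. The fingers move at their own pace and stop on an object; "grip_force" is the grip in N (left out, the last holds). Time passes only in rows, so rows that repeat a pose let the fingers close. It gives the time, the measured TCP pose, the force, the opening and the grip force at its end, in the units of the state.
- get_obs(): the state, without advancing time (a new reading comes with each control period).
- camera(name): name is "side" or "top"; returns a dict with "frame" (384x512x3 uint8, red, green, blue), "z_map" (384x512 float32, m along the optical axis (not along the pixel's ray), 0 where there is no reading), "camera_matrix" (3x3 intrinsics, pixels), "D" ([k1, k2, p1, p2, k3] as OpenCV has them; the pictures are not rectified), "T" (4x4, takes a point from camera to world coordinates). Camera axes: x right, y up, looking along -z (the intrinsics and any distortion apply to the point x, -y, -z); pixel columns grow to the right and rows downward; lengths in m; the calibration is good to about 2 mm. A picture is of the moment at which its call begins.
- workorder.hand_in(): hands the job in; it is judged then, once.
The state is a dict: "time_s": time; "qpos": joint angles; "joint_vel": joint speeds; "tau": joint torques, N m; "ee_pos": TCP position; "eef_rot": TCP orientation; "force": force on the tool from outside, world axes, zero at the start; "moment": the same for the moment, N m; "grip_width": finger opening in m; "grip_force": force on a finger pad.
Only numpy, scipy, OpenCV 4.12 (cv2) and the standard library are available. Lean on these libraries where they do the work, as an engineer would, in place of code of your own. Each camera call takes 0.05 s, during which the arm holds its last target. There are 200 camera calls.

### The job

Check this batch of drilled sleeves on the gauge pin one at a time, in the order red, yellow, blue, green, black band (skip any that are missing; the band's colour says nothing about the tray): slide each one over the pin, down until it is fully home on the base or sticks on the pin's tip, then take it off and stand it upright in the green tray if it went home, or in the red tray if it did not. Once the whole batch is sorted, hang the yellow tag by its eye on the stand's hook. Do not knock the oil bottle, the loose washer or the brass spacer ring out of place.

Things in the scene. Friction and masses are not known exactly. Their poses are not given: they have to be found in the camera images.
- sleeve_red: drilled aluminium sleeve with a red band round it, standing upright: outside diameter 40, height 50, 0.12 kg, bore through its whole length along z; the bore is either about 22 (passes the gauge pin) or about 18 (undersize), told by trying it. Origin: centre of its underside, z up along the bore. May be absent (None).
- sleeve_yellow: drilled aluminium sleeve with a yellow band round it, standing upright: outside diameter 40, height 50, 0.12 kg, bore through its whole length along z; the bore is either about 22 (passes the gauge pin) or about 18 (undersize), told by trying it. Origin: centre of its underside, z up along the bore. May be absent (None).
- sleeve_blue: drilled aluminium sleeve with a blue band round it, standing upright: outside diameter 40, height 50, 0.12 kg, bore through its whole length along z; the bore is either about 22 (passes the gauge pin) or about 18 (undersize), told by trying it. Origin: centre of its underside, z up along the bore. May be absent (None).
- sleeve_green: drilled aluminium sleeve with a green band round it, standing upright: outside diameter 40, height 50, 0.12 kg, bore through its whole length along z; the bore is either about 22 (passes the gauge pin) or about 18 (undersize), told by trying it. Origin: centre of its underside, z up along the bore. May be absent (None).
- sleeve_black: drilled aluminium sleeve with a black band round it, standing upright: outside diameter 40, height 50, 0.12 kg, bore through its whole length along z; the bore is either about 22 (passes the gauge pin) or about 18 (undersize), told by trying it. Origin: centre of its underside, z up along the bore. May be absent (None).
- gauge: fixed pale green base plate 80 x 80 x 15 with the upright steel gauge pin in its middle; origin: centre of the underside; yaw varies
- gauge_seat (a point): top of the gauge's base plate on the pin's axis, 15 above the table: the underside of a sleeve that fits comes to rest here
- gauge_tip (a point): top of the gauge pin (60 above the seat). The pin is 20 in diameter, its last 5 mm tapering at 45 degrees to a flat 10 across. An undersize sleeve stops with its underside about 4 mm below this point
- pass_tray_in (a point): centre of the inner floor of the green tray (for sleeves that fit). Tray fixed, inside about 198 (its x) x 102 (its y), walls 5 thick, rim 20 above the table and 15 above the inner floor; its point axes are the tray's, yaw varies
- reject_tray_in (a point): the same for the red tray (for undersize sleeves); same size
- tag_holder: fixed black block 51 (x) x 90 (y) x 34 high on a foot 60 x 90 x 6, with a slot 11 (x) x 66 (y), its floor 6 above the table, in which the tag stands; origin: centre of the underside
- tag: yellow tag, a stiff plate 8 thick (x) x 60 wide (y) x 110 tall (z), 0.06 kg, with a green patch low down and a round eye 28 in diameter through it along x, centred 62 above its lower edge; above the eye the plate is solid for 34 mm, to be gripped across its 8 mm at the top edge; origin: centre of the lower edge; stands in the holder's slot
- tag_eye (a point): centre of the tag's eye; x is the eye's axis
- hook_stand: fixed grey stand: base 110 x 70 x 12, steel post 16 in diameter, its axis at local x = +50, up to 146 above the table; origin: table level, right under hook_mid
- hook_mid (a point): point on the axis of the stand's hook, a round bar 8 in diameter, level at 140 above the table, running from the post (local x = +50) to its free end at local x = -45, where the last 6 mm turn up by 6 mm. Local -x points from the post to the free end (roughly towards the robot); a tag is put on from there
- oiler: blue oil bottle, 48 mm across, 100 tall, standing behind the gauge; not part of the job, leave it where it is
- washer: loose steel washer, 34 mm across, 6 thick; not part of the job, leave it where it is
- nut: loose brass spacer ring, 32 mm across, 12 high; not part of the job, leave it where it is
Not all that is in view belongs to the job. Leave any brown look-alike of the sleeve_red alone. What is shaped like the sleeve_green but orange or pink is not meant.

How it is judged:
On the way, in this order (a step that is already met when the one before it is completed fails the run):
1. the red sleeve is tried on the gauge pin: slid fully home on the base (horizontal distance between sleeve_red and gauge_tip below 0.005 m and angle between sleeve_red's own z axis and vertical below 0.15 rad and z of sleeve_red in the frame of gauge_seat below 0.005 m), for 0.2 s.
2. the yellow sleeve is tried on the gauge pin: slid fully home on the base (horizontal distance between sleeve_yellow and gauge_tip below 0.005 m and angle between sleeve_yellow's own z axis and vertical below 0.15 rad and z of sleeve_yellow in the frame of gauge_seat below 0.005 m), for 0.2 s.
3. the blue sleeve is tried on the gauge pin: stopped on the tip, centred and upright (horizontal distance between sleeve_blue and gauge_tip below 0.005 m and angle between sleeve_blue's own z axis and vertical below 0.15 rad and z of sleeve_blue in the frame of gauge_tip below -0.0015 m and contact force between sleeve_blue and gauge above 0.3 N), for 0.2 s.
4. the green sleeve is tried on the gauge pin: slid fully home on the base (horizontal distance between sleeve_green and gauge_tip below 0.005 m and angle between sleeve_green's own z axis and vertical below 0.15 rad and z of sleeve_green in the frame of gauge_seat below 0.005 m), for 0.2 s.
5. the black sleeve is tried on the gauge pin: stopped on the tip, centred and upright (horizontal distance between sleeve_black and gauge_tip below 0.005 m and angle between sleeve_black's own z axis and vertical below 0.15 rad and z of sleeve_black in the frame of gauge_tip below -0.0015 m and contact force between sleeve_black and gauge above 0.3 N), for 0.2 s.
6. every sleeve stands in the tray its test calls for (x of sleeve_red in the frame of pass_tray_in between -0.085 and 0.085 m and y of sleeve_red in the frame of pass_tray_in between -0.037 and 0.037 m and z of each of sleeve_red, sleeve_yellow, sleeve_green in the frame of pass_tray_in below 0.006 m and angle between each of sleeve_red, sleeve_yellow, sleeve_blue, sleeve_green, sleeve_black's own z axis and vertical below 0.15 rad and linear speed of each of sleeve_red, sleeve_yellow, sleeve_blue, sleeve_green, sleeve_black below 0.03 m/s and x of sleeve_yellow in the frame of pass_tray_in between -0.085 and 0.085 m and y of sleeve_yellow in the frame of pass_tray_in between -0.037 and 0.037 m and x of sleeve_blue in the frame of reject_tray_in between -0.085 and 0.085 m and y of sleeve_blue in the frame of reject_tray_in between -0.037 and 0.037 m and z of each of sleeve_blue, sleeve_black in the frame of reject_tray_in below 0.006 m and x of sleeve_green in the frame of pass_tray_in between -0.085 and 0.085 m and y of sleeve_green in the frame of pass_tray_in between -0.037 and 0.037 m and x of sleeve_black in the frame of reject_tray_in between -0.085 and 0.085 m and y of sleeve_black in the frame of reject_tray_in between -0.037 and 0.037 m), for 0.2 s.
7. the tag hangs by its eye on the hook (x of tag_eye in the frame of hook_mid between -0.042 and 0.042 m and y of tag_eye in the frame of hook_mid between -0.013 and 0.013 m and z of tag_eye in the frame of hook_mid between -0.016 and -0.004 m and angle between tag's own z axis and vertical below 0.35 rad and contact force between tag and hook_stand above 0.2 N and linear speed of tag below 0.05 m/s), for 0.2 s.
At the end, for the whole second after the job is handed in: All at rest: each present sleeve that slid home on the pin stands upright (0.15 rad) on the green tray's floor, each that stuck on the tip on the red tray's; the tag hangs by its eye on the level part of the hook (eye centre 4 to 16 mm below the bar's axis), within 0.35 rad of upright (all of step 6 and all of step 7); the robot touches nothing.
It fails at once if a bystander (oil bottle, washer, spacer ring) is moved more than 5 cm (distance of any of oiler, washer, nut from where it was at the start of the episode above 0.05 m).
Of sleeve_red, sleeve_yellow, sleeve_blue, sleeve_green, sleeve_black only 3 to 5 are there at a start; the rules pass over those that are not, and their reading is None.
At some moment in a run one of sleeve_red, sleeve_yellow, sleeve_blue, sleeve_green, sleeve_black may be knocked a few centimetres aside while the robot is not near it.
It also fails if it takes over 210 s, if anything falls off the work surface, if the arm or the gripper's body presses on something with over 40 N, if the wrist force passes 120 N, or if a joint passes its speed limit or range.

## Working session

There is one attempt and no reset: what is moved stays moved. The work goes in short steps, Python scripts to look and compute and a tool call to move; the robot and the scene stay as the last step left them, time stands still between calls to the robot, and variables do not carry over. Pictures are saved under pics/ and viewed, at most 14 in all, crops included, and the job is handed in when it is done.

Besides the shell and the picture viewer there is one more tool, called after "Request:" as name(argument=value, ...) on one line, values as JSON. play_rows: Moves the arm, as the interface text tells. Its arguments: {"type":"object","properties":{"motion":{"type":"array"},"grip_force":{"type":"number"}},"required":["motion"]}

```bash
ls; mkdir -p pics
python3 - <<'E'
from station import get_obs, camera
import cv2,numpy as np
o=get_obs();print({k:np.round(v,3) for k,v in o.items()})
for n in("top","side"):
    c=camera(n);cv2.imwrite(f"pics/{n}0.png",cv2.cvtColor(c["frame"],cv2.COLOR_RGB2BGR));np.savez(f"{n}0.npz",**c)
    print(n,c["camera_matrix"],c["D"],np.round(c["T"],3))
E
```

```text
pics
{'time_s': np.float64(0.0), 'qpos': array([ 1.246,  0.3  ,  1.522, -0.   ,  1.321, -0.067]), 'joint_vel': array([-0.002, -0.001,  0.   , -0.   , -0.001,  0.002]), 'tau': array([-0.0000e+00, -5.3181e+01, -3.5274e+01,  7.1000e-02,  2.4000e-02,
       -0.0000e+00]), 'ee_pos': array([0.14 , 0.532, 0.224]), 'eef_rot': array([-3.14 , -0.   ,  2.884]), 'force': array([-0.356,  0.092, -0.353]), 'moment': array([-0.017,  0.04 , -0.007]), 'grip_force': np.float64(0.0), 'grip_width': np.float64(0.094)}
top [[412.18827673   0.         263.18811752]
 [  0.         412.18827673 198.62108579]
 [  0.           0.           1.        ]] [0.02187217 0.         0.         0.         0.        ] [[ 6.400e-02  9.760e-01 -2.070e-01  3.370e-01]
 [-9.980e-01  6.300e-02 -1.300e-02 -8.000e-03]
 [ 1.000e-03  2.080e-01  9.780e-01  1.073e+00]
 [ 0.000e+00  0.000e+00  0.000e+00  1.000e+00]]
side [[478.44725607   0.         252.19763613]
 [  0.         478.44725607 188.20952687]
 [  0.           0.           1.        ]] [-0.07482167  0.          0.          0.          0.        ] [[ 0.811  0.363 -0.459 -0.028]
 [-0.585  0.486 -0.65  -0.828]
 [-0.013  0.795  0.606  0.865]
 [ 0.     0.     0.     1.   ]]
```

View pics/top0.png

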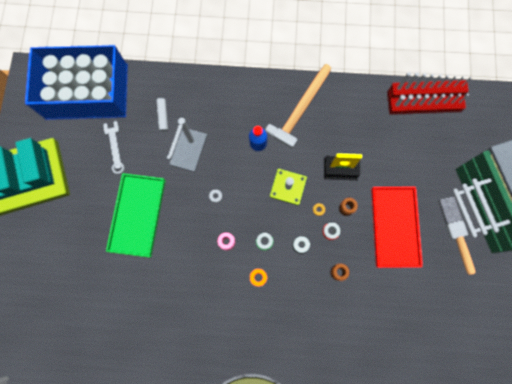

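View pics/side0.png

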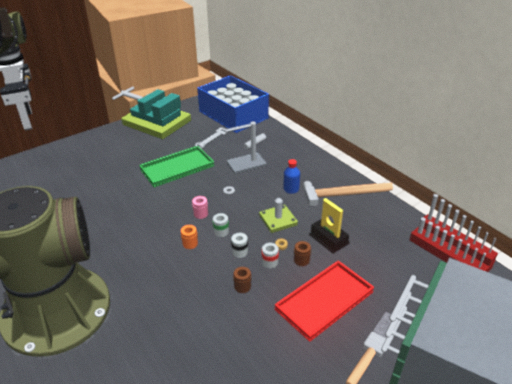

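The top view shows three candidates: red band (332,231), green band (265,241) and black band (302,245). The look-alikes are brown (348,206) and (341,271), pink (226,240) and orange (258,277). The washer is at (215,196) and the spacer ring at (319,210). No yellow or blue sleeve is visible. I'll check this in a close crop and measure.

```bash
cat > h.py <<'E'
import numpy as np,cv2
from station import get_obs,camera
def grab(n):
    return camera(n)
def ray(c,uv):
    p=cv2.undistortPoints(np.array(uv,float).reshape(-1,1,2),np.array(c["camera_matrix"]),np.array(c["D"])).reshape(-1,2)
    T=np.array(c["T"]); d=np.c_[p[:,0],-p[:,1],-np.ones(len(p))]
    return T[:3,3],d@T[:3,:3].T
def onplane(c,uv,z):
    o,d=ray(c,uv); return o+d*((z-o[2])/d[:,2])[:,None]
def cloud(c):
    H,W=c["z_map"].shape; u,v=np.meshgrid(np.arange(W),np.arange(H))
    o,d=ray(c,np.c_[u.ravel(),v.ravel()]); 
    P=(o+d*c["z_map"].reshape(-1,1)).reshape(H,W,3); P[c["z_map"]==0]=np.nan; return P
def tops(P,z0,z1,roi):
    """circle fits of connected regions whose height lies in z0..z1"""
    x0,x1,y0,y1=roi
    m=((P[...,2]>z0)&(P[...,2]<z1)&(P[...,0]>x0)&(P[...,0]<x1)&(P[...,1]>y0)&(P[...,1]<y1)).astype(np.uint8)
    n,l,s,ce=cv2.connectedComponentsWithStats(m)
    return [(s[i],ce[i],P[l==i],l==i) for i in range(1,n) if s[i][4]>15]
E
python3 - <<'E'
from h import *
ims=[]
c=dict(np.load("top0.npz"));s=dict(np.load("side0.npz"))
for d,(x,y,w,h) in((c,(195,150,190,140)),(s,(170,170,190,140))):
    ims.append(cv2.resize(cv2.cvtColor(d["frame"],cv2.COLOR_RGB2BGR)[y:y+h,x:x+w],None,fx=4,fy=4,interpolation=cv2.INTER_CUBIC)[:, :760])
cv2.imwrite("pics/crop.png",cv2.resize(np.vstack(ims),(407,600)) if 0 else cv2.resize(np.hstack(ims),(800,295)))
P=cloud(c);Q=cloud(s)
for nm,X,d in(("top",P,c),("side",Q,s)):
    print(nm)
    for st,ce,p,m in tops(X,.044,.056,(.2,.6,-.3,.2)):
        (q,r)=cv2.minEnclosingCircle(p[:,:2].astype(np.float32)); ring=cv2.dilate(m.astype(np.uint8),np.ones((5,5)))>0
        print(st[4],np.round(ce),np.round(q,4),round(r,4),np.round(np.median(p[:,2]),4))
print("table",np.nanmedian(P[320:340,100:300,2]),np.nanmedian(Q[180:200,60:100,2]))
E
```

```text
top
141 [349. 205.] [ 0.552  -0.2135] 0.0199 0.0494
143 [332. 230.] [ 0.4848 -0.1715] 0.0198 0.0495
143 [226. 240.] [0.4421 0.0911] 0.02 0.0494
150 [264. 241.] [ 0.448  -0.0051] 0.0199 0.0496
159 [302. 244.] [ 0.4453 -0.0974] 0.0198 0.0498
147 [341. 271.] [ 0.3847 -0.1961] 0.0195 0.0496
147 [258. 277.] [0.3582 0.0044] 0.0197 0.0499
side
83 [200. 201.] [0.4414 0.09  ] 0.0211 0.0471
21 [277. 207.] [ 0.5949 -0.0617] 0.0074 0.0492
97 [220. 219.] [ 0.4492 -0.0054] 0.0208 0.0472
94 [188. 230.] [0.3567 0.0044] 0.0216 0.0472
123 [239. 239.] [ 0.4442 -0.0988] 0.0214 0.047
126 [270. 249.] [ 0.4835 -0.1734] 0.0213 0.0471
116 [303. 247.] [ 0.5521 -0.2155] 0.0207 0.0471
146 [242. 273.] [ 0.3839 -0.1968] 0.0212 0.0477
table -0.0002765943107569946 -0.002847289626847549
```

View pics/crop.png

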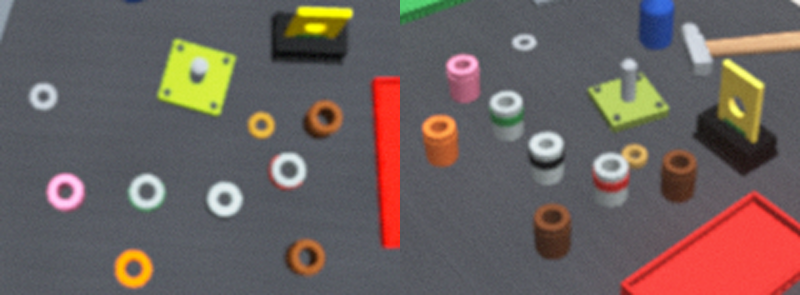

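The crop confirms red (332,231), green (265,241) and black (302,245) bands, so yellow and blue are absent. Both views agree within 2 mm. Next I'll measure the fixtures.

Run:
```python
from h import *
c=dict(np.load("top0.npz"));s=dict(np.load("side0.npz"))
P=cloud(c);Q=cloud(s)
def hsv(d): return cv2.cvtColor(d["frame"],cv2.COLOR_RGB2HSV)
# pin
for X,n in((P,"top"),(Q,"side")):
    m=(X[...,2]>.066)&(X[...,2]<.082)&(X[...,0]>.5)&(X[...,0]<.66)&(X[...,1]>-.12)&(X[...,1]<0)
    v,u=np.where(m);p=X[m];print(n,"pin",len(p),np.round(p[:, :2].min(0),4),np.round(p[:,:2].max(0),4),np.round(p.mean(0),4),np.median(p[:,2]))
# gauge plate from top by colour
h=hsv(c)
def mask(h,a,b,S=110,V=60): return ((h[...,0]>=a)&(h[...,0]<=b)&(h[...,1]>S)&(h[...,2]>V)).astype(np.uint8)
def big(m,roi=None):
    if roi: z=np.zeros_like(m);z[roi[1]:roi[3],roi[0]:roi[2]]=1;m=m*z
    n,l,st,ce=cv2.connectedComponentsWithStats(m);i=1+np.argmax(st[1:,4]);return (l==i).astype(np.uint8)
for nm,m,z in(("gauge",big(mask(h,28,45),(260,160,315,215)),.015),("green",big(mask(h,50,75)),.02),("red",big(mask(h,0,5)|mask(h,175,180),(360,170,430,280)),.02)):
    ct=max(cv2.findContours(m,0,cv2.CHAIN_APPROX_NONE)[0],key=len).reshape(-1,2)
    ct=cv2.convexHull(ct).reshape(-1,2)
    W=onplane(c,ct,z)[:,:2]*1000
    r=cv2.minAreaRect(W.astype(np.float32));print(nm,r, "hm", np.nanpercentile(P[m>0][:,2],[5,50,95]))
# tag
m=mask(hsv(c),22,32,120)
z=(P[...,2]>.095)&(P[...,2]<.125)&(P[...,0]>.5)&(P[...,0]<.75)&(P[...,1]>-.3)&(P[...,1]<-.1)
p=P[z];print("tag top",len(p),np.percentile(p[:,2],[5,50,95]));
pp=p[p[:,2]>.108];print(cv2.minAreaRect((pp[:,:2]*1000).astype(np.float32)),pp.mean(0))
z=(Q[...,2]>.05)&(Q[...,2]<.125)&(Q[...,0]>.5)&(Q[...,0]<.75)&(Q[...,1]>-.3)&(Q[...,1]<-.1)&(mask(hsv(s),20,35,90)>0)
p=Q[z];print("tag side",len(p),p.min(0),p.max(0)); A=np.cov(p.T);w,V=np.linalg.eigh(A);print("normal",V[:,0],"mean",p.mean(0),w)
# hook
for X,n in((P,"top"),(Q,"side")):
    z=(X[...,2]>.125)&(X[...,2]<.16)&(X[...,0]>.5)&(X[...,0]<.8)&(X[...,1]>.05)&(X[...,1]<.35)
    v,u=np.where(z);p=X[z];print(n,"hook",len(p));
    print(np.round(np.c_[u,v,p][np.argsort(p[:,0])][:: max(1,len(p)//14)],4))
    l=cv2.fitLine(p[:,:2].astype(np.float32),cv2.DIST_L1,0,.01,.01).ravel();print(l)
```

```text
top pin 50 [ 0.5893 -0.0674] [ 0.6093 -0.0495] [ 0.5987 -0.0585  0.0721] 0.07202904348678296
side pin 31 [ 0.5896 -0.07  ] [ 0.61 -0.05] [ 0.5977 -0.0609  0.0698] 0.06959085040839974
gauge ((598.3656005859375, -57.82506561279297), (82.18050384521484, 83.0145492553711), 77.35565185546875) hm [0.00634365 0.01474442 0.01848585]
green ((498.6944885253906, 331.6023864746094), (118.66961669921875, 210.91976928710938), 86.1876449584961) hm [0.00092873 0.00510403 0.01981888]
red ((510.91802978515625, -340.15386962890625), (209.88441467285156, 119.54800415039062), 3.805910348892212) hm [0.00090801 0.00565844 0.02031443]
tag top 148 [0.09772416 0.11388027 0.11806562]
((659.6222534179688, -196.8765869140625), (9.52979850769043, 59.03040313720703), 3.542276382446289) [ 0.65941975 -0.19716512  0.11510573]
tag side 399 [ 0.65292989 -0.22876437  0.05007397] [ 0.66548818 -0.16566082  0.11646937]
normal [ 9.99887639e-01 -7.64481937e-04 -1.49708257e-02] mean [ 0.65768258 -0.19970503  0.08633308] [6.13461851e-06 3.63975926e-04 4.20812064e-04]
top hook 179
[[1.680e+02 1.580e+02 6.160e-01 2.325e-01 1.461
[... 958 characters left out ...]
01 1.427e-01]
 [2.320e+02 1.300e+02 6.425e-01 2.214e-01 1.374e-01]
 [2.340e+02 1.300e+02 6.502e-01 2.222e-01 1.343e-01]
 [2.370e+02 1.280e+02 6.590e-01 2.189e-01 1.397e-01]
 [2.400e+02 1.270e+02 6.691e-01 2.175e-01 1.403e-01]
 [2.420e+02 1.270e+02 6.775e-01 2.192e-01 1.366e-01]
 [2.460e+02 1.250e+02 6.883e-01 2.134e-01 1.424e-01]
 [2.490e+02 1.260e+02 6.983e-01 2.119e-01 1.362e-01]
 [2.510e+02 1.260e+02 7.044e-01 2.101e-01 1.349e-01]
 [2.530e+02 1.250e+02 7.072e-01 2.035e-01 1.404e-01]
 [2.520e+02 1.250e+02 7.100e-01 2.126e-01 1.353e-01]
 [2.550e+02 1.240e+02 7.139e-01 2.024e-01 1.421e-01]
 [2.550e+02 1.220e+02 7.187e-01 2.088e-01 1.445e-01]]
[ 0.9771522  -0.2125407   0.6606136   0.21964854]
```

```bash
cat > d.py <<'E'
# usage: d.py x y z yaw -> shift/turn fractions from the present pose (tool axes)
import sys
from h import *
from scipy.spatial.transform import Rotation as R
def go(x,y,z,yaw):
    o=get_obs(); r=R.from_euler("xyz",o["eef_rot"]); t=R.from_euler("xyz",[np.pi,0,yaw])
    print("t",round(float(o["time_s"]),2),"pos",np.round(o["ee_pos"],4),"rpy",np.round(o["eef_rot"],4),"w",round(float(o["grip_width"]),4),"F",np.round(o["force"],1))
    print("shift",np.round(r.inv().apply(np.array([x,y,z])-o["ee_pos"])/.25,4),"turn",np.round((r.inv()*t).as_rotvec()/2/np.pi,4))
if __name__=="__main__": go(*map(float,sys.argv[1:5]))
E
python3 d.py .485 -.1715 .15 1.5708
```

```text
t 0.1 pos [0.1402 0.5316 0.224 ] rpy [-3.1406 -0.      2.8838] w 0.0941 F [ 0.1  0.6 -0.1]
shift [-2.0507 -2.3677  0.2981] turn [-1.00e-04  1.00e-04  2.09e-01]
```

Request:
play_rows(motion=[[[-0.2,-0.2,0,0,0,0.022,0.3],[-0.4,-0.4,0,0,0,0.044,0.3],[-0.6,-0.6,0,0,0,0.067,0.3],[-0.8,-0.8,0,0,0,0.089,0.3],[-0.8,-0.96,0,0,0,0.112,0.3],[-0.8,-0.96,0,0,0,0.135,0.3],[-0.8,-0.96,0,0,0,0.158,0.3],[-0.8,-0.96,0,0,0,0.18,0.3],[-0.8,-0.96,0,0,0,0.203,0.3],[-0.8,-0.96,0,0,0,0.209,0.3]]], grip_force=25)

```text
time_s: 1.1
ee_pos: [0.2724, 0.2485, 0.2244]
eef_rot: [-3.141, 0.0, 1.565]
force: [0.1, 0.3, -0.5]
grip_width: 0.0609
grip_force: 0.0
```

```bash
python3 d.py .485 -.1715 .15 1.5708
```

```text
t 1.1 pos [0.2724 0.2485 0.2244] rpy [-3.1414e+00  1.0000e-04  1.5646e+00] w 0.0609 F [ 0.1  0.3 -0.5]
shift [-1.6746  0.8608  0.2975] turn [-0.     0.    -0.001]
```

Request:
play_rows(motion=[[[-0.18,0.09,0,0,0,0,0.3],[-0.36,0.2,0,0,0,0,0.3],[-0.54,0.31,0,0,0,-0.001,0.3],[-0.7,0.45,0,0,0,-0.001,0.3],[-0.85,0.6,0,0,0,-0.001,0.3],[-1,0.75,0,0,0,-0.001,0.3],[-1,0.86,0,0,0,-0.001,0.3],[-1,0.86,0,0,0,-0.001,0.3]]])

```text
time_s: 1.9
ee_pos: [0.4897, -0.0031, 0.2231]
eef_rot: [-3.14, -0.0, 1.574]
force: [-0.6, -0.4, 0.9]
grip_width: 0.061
grip_force: 0.0
```

Request:
play_rows(motion=[[[-0.15,0,0,0,0,0,0.3],[-0.3,0,0.05,0,0,0,0.3],[-0.5,0,0.15,0,0,0,0.3],[-0.67,0,0.25,0,0,0,0.3],[-0.67,0,0.3,0,0,0,0.3],[-0.67,0,0.3,0,0,0,0.3]]])

```text
time_s: 2.5
ee_pos: [0.4869, -0.169, 0.1474]
eef_rot: [-3.138, -0.002, 1.575]
force: [-0.9, 0.4, 0.3]
grip_width: 0.0611
grip_force: 0.0
```

```bash
cat > look.py <<'E'
from h import *
c=grab("top");P=cloud(c);h=cv2.cvtColor(c["frame"],cv2.COLOR_RGB2HSV)
for st,ce,p,m in tops(P,.044,.060,(.2,.7,-.42,.42)):
    q,r=cv2.minEnclosingCircle(p[:,:2].astype(np.float32)); print(st[4],np.round(ce),np.round(q,4),round(r,4))
E
python3 d.py .485 -.1715 .037 1.5708; python3 look.py
```

```text
t 2.5 pos [ 0.4869 -0.169   0.1474] rpy [-3.1378e+00 -1.7000e-03  1.5752e+00] w 0.0611 F [-0.9  0.4  0.3]
shift [-0.0107 -0.0061  0.4416] turn [-0.0006 -0.0003  0.0007]
25 [257. 144.] [0.6985 0.029 ] 0.0145
60 [345. 164.] [ 0.6598 -0.1967] 0.0298
142 [226. 240.] [0.4425 0.0908] 0.0199
150 [264. 240.] [ 0.4481 -0.0052] 0.0198
144 [301. 244.] [ 0.4452 -0.0975] 0.02
148 [258. 277.] [0.3578 0.0049] 0.0201
```

Request:
play_rows(motion=[[[-0.01,-0.006,0,0,0,0,0.3],[-0.01,-0.006,0,0,0,0,0.3]]])

```text
time_s: 2.75
ee_pos: [0.4872, -0.1707, 0.1506]
eef_rot: [3.14, 0.001, 1.578]
force: [0.6, 0.4, 0.7]
grip_width: 0.0609
grip_force: 0.0
```

```bash
python3 d.py .485 -.1715 .037 1.5708
```

```text
t 2.75 pos [ 0.4872 -0.1707  0.1506] rpy [3.1401e+00 7.0000e-04 1.5781e+00] w 0.0609 F [0.6 0.4 0.7]
shift [-0.0027 -0.0096  0.4544] turn [0.0002 0.0001 0.0012]
```

Request:
play_rows(motion=[[[-0.002,-0.008,0.1,0,0,0.001,0.3],[-0.002,-0.008,0.2,0,0,0.001,0.3],[-0.002,-0.008,0.3,0,0,0.001,0.3],[-0.002,-0.008,0.38,0,0,0.001,0.3],[-0.002,-0.008,0.43,0,0,0.001,0.3],[-0.002,-0.008,0.452,0,0,0.001,0.3],[-0.002,-0.008,0.452,0,0,0.001,0.3],[-0.002,-0.008,0.452,0,0,0.001,0.3]]])

```text
time_s: 3.55
ee_pos: [0.4854, -0.1719, 0.0374]
eef_rot: [3.14, 0.001, 1.571]
force: [0.4, -0.1, 0.6]
grip_width: 0.0613
grip_force: 0.0
```

Request:
play_rows(motion=[[[0,0,0,0,0,0,-0.4],[0,0,0,0,0,0,-0.4],[0,0,0,0,0,0,-0.4],[0,0,0,0,0,0,-0.4],[0,0,0,0,0,0,-0.4],[0,0,0,0,0,0,-0.4]]])

```text
time_s: 4.15
ee_pos: [0.4851, -0.1719, 0.0368]
eef_rot: [3.141, 0.0, 1.571]
force: [-1.5, 0.4, 6.1]
grip_width: 0.04
grip_force: 25.0
```

```bash
python3 d.py .485 -.1715 .037 1.5708
```

```text
t 4.15 pos [ 0.4851 -0.1719  0.0368] rpy [3.1410e+00 2.0000e-04 1.5705e+00] w 0.04 F [-1.5  0.4  6.1]
shift [ 0.0016 -0.0005 -0.0008] turn [ 0.0001  0.     -0.    ]
```

Request:
play_rows(motion=[[[0,0,-0.1,0,0,0,-0.4],[0,0,-0.25,0,0,0,-0.4],[0,0,-0.4,0,0,0,-0.4],[0.1,0.1,-0.4,0,0,0,-0.4],[0.22,0.22,-0.4,0,0,0,-0.4],[0.34,0.34,-0.4,0,0,0,-0.4],[0.43,0.43,-0.4,0,0,0,-0.4],[0.454,0.454,-0.4,0,0,0,-0.4],[0.454,0.454,-0.4,0,0,0,-0.4],[0.454,0.454,-0.4,0,0,0,-0.4]]])

```text
time_s: 5.15
ee_pos: [0.5977, -0.059, 0.1361]
eef_rot: [-3.141, 0.0, 1.57]
force: [-0.8, -0.3, -1.9]
grip_width: 0.0401
grip_force: 25.0
```

```bash
python3 d.py .5985 -.0587 .052 1.5708
python3 - <<'E'
from h import *
c=grab("side");cv2.imwrite("pics/s1.png",cv2.resize(cv2.cvtColor(c["frame"],cv2.COLOR_RGB2BGR)[140:260,200:360],None,fx=4,fy=4,interpolation=2))
E
```

```text
t 5.15 pos [ 0.5977 -0.059   0.1361] rpy [-3.1407e+00  1.0000e-04  1.5702e+00] w 0.0401 F [-0.8 -0.3 -1.9]
shift [0.0013 0.0034 0.3365] turn [-0.0001  0.     -0.0001]
```

View pics/s1.png

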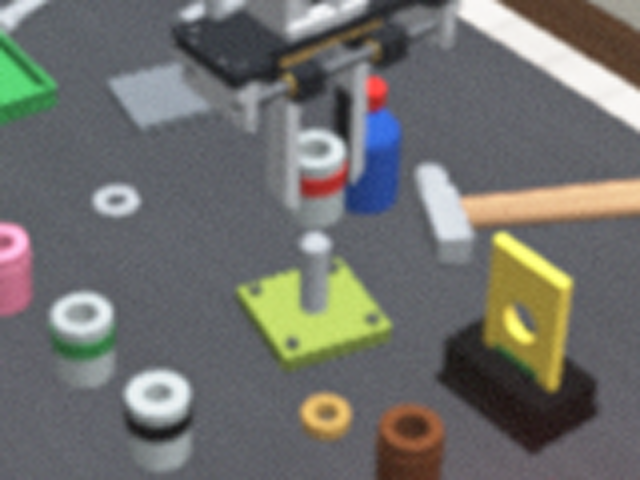

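The red sleeve is held upright at crop (320,178), directly above the pin tip at (316,240). I'll go down carefully and watch the force.

Request:
play_rows(motion=[[[0.001,0.003,0.03,0,0,0,-0.4],[0.001,0.003,0.06,0,0,0,-0.4],[0.001,0.003,0.08,0,0,0,-0.4],[0.001,0.003,0.1,0,0,0,-0.4],[0.001,0.003,0.115,0,0,0,-0.4],[0.001,0.003,0.13,0,0,0,-0.4],[0.001,0.003,0.14,0,0,0,-0.4],[0.001,0.003,0.14,0,0,0,-0.4]]])

```text
time_s: 6.0
ee_pos: [0.5993, -0.0581, 0.1012]
eef_rot: [3.141, 0.0, 1.571]
force: [3.0, -0.6, -3.1]
grip_width: 0.0401
grip_force: 25.0
```

Request:
play_rows(motion=[[[0,0,0.03,0,0,0,-0.4],[0,0,0.06,0,0,0,-0.4],[0,0,0.09,0,0,0,-0.4],[0,0,0.12,0,0,0,-0.4],[0,0,0.15,0,0,0,-0.4],[0,0,0.18,0,0,0,-0.4],[0,0,0.196,0,0,0,-0.4],[0,0,0.196,0,0,0,-0.4]]])

```text
time_s: 6.8
ee_pos: [0.5994, -0.0582, 0.0518]
eef_rot: [3.141, 0.0, 1.571]
force: [8.3, -0.8, -4.8]
grip_width: 0.0402
grip_force: 25.0
```

Request:
play_rows(motion=[[[0,0,0,0,0,0,0.2],[0,0,0,0,0,0,0.2],[0,0,0,0,0,0,0.2],[0,0,0,0,0,0,0.2],[0,0,0,0,0,0,0.2],[0,0,0,0,0,0,0.2]]])

```text
time_s: 7.4
ee_pos: [0.5991, -0.058, 0.0524]
eef_rot: [-3.141, -0.0, 1.571]
force: [-1.5, 0.0, -0.1]
grip_width: 0.0562
grip_force: 0.0
```

```bash
python3 d.py .6005 -.0587 .052 1.5708
python3 - <<'E'
from h import *
for n in("top","side"):
    c=grab(n);X=cloud(c)
    m=(abs(X[...,0]-.6)<.03)&(abs(X[...,1]+.058)<.03)&(X[...,2]<.085);p=X[m]
    print(n,np.round(np.histogram(p[:,2],np.arange(0,.09,.005))[0]))
E
```

```text
t 7.4 pos [ 0.5991 -0.058   0.0524] rpy [-3.1414 -0.      1.5706] w 0.0562 F [-1.5  0.  -0.1]
shift [-0.0026  0.0055  0.0017] turn [-0. -0. -0.]
top [0 0 0 0 0 0 0 0 0 0 0 0 0 0 0 0 0]
side [  0   8 115  28  19  20  24  21  26  28  34  34  72  25  24   9   7]
```

Request:
play_rows(motion=[[[0,0.003,0,0,0,0,-0.4],[0,0.003,0,0,0,0,-0.4],[0,0.003,0,0,0,0,-0.4],[0,0.003,0,0,0,0,-0.4],[0,0.003,-0.05,0,0,0,-0.4],[0,0.003,-0.15,0,0,0,-0.4],[0,0.003,-0.25,0,0,0,-0.4],[0,0.003,-0.36,0,0,0,-0.4],[0,0.003,-0.36,0,0,0,-0.4]]])

```text
time_s: 8.4
ee_pos: [0.6013, -0.0583, 0.1466]
eef_rot: [3.136, 0.001, 1.571]
force: [-0.3, 0.0, -0.6]
grip_width: 0.0401
grip_force: 25.0
```

Request:
play_rows(motion=[[[0.1,-0.04,0,0,0,0,-0.4],[0.25,-0.1,0,0,0,0,-0.4],[0.4,-0.17,0,0,0,0,-0.4],[0.55,-0.25,0,0,0,0,-0.4],[0.7,-0.35,0,0,0,0,-0.4],[0.85,-0.45,0,0,0,0,-0.4],[1,-0.55,0,0,0,0,-0.4],[1,-0.585,0,0,0,0,-0.4]]])

```text
time_s: 9.2
ee_pos: [0.4513, 0.1949, 0.1418]
eef_rot: [-3.14, -0.0, 1.574]
force: [0.4, -0.1, -1.7]
grip_width: 0.0403
grip_force: 25.0
```

```bash
python3 d.py .4537 .3346 .043 1.5708
```

```text
t 9.2 pos [0.4513 0.1949 0.1418] rpy [-3.1403e+00 -1.0000e-04  1.5744e+00] w 0.0403 F [ 0.4 -0.1 -1.7]
shift [0.5588 0.012  0.3954] turn [-0.0002 -0.      0.0006]
```

Request:
play_rows(motion=[[[0.15,0.012,0,0,0,0,-0.4],[0.32,0.012,0,0,0,0,-0.4],[0.48,0.012,0,0,0,0,-0.4],[0.559,0.012,0.05,0,0,0,-0.4],[0.559,0.012,0.15,0,0,0,-0.4],[0.559,0.012,0.25,0,0,0,-0.4],[0.559,0.012,0.34,0,0,0,-0.4],[0.559,0.012,0.375,0,0,0,-0.4],[0.559,0.012,0.395,0,0,0,-0.4],[0.559,0.012,0.395,0,0,0,-0.4]]])

```text
time_s: 10.2
ee_pos: [0.457, 0.3315, 0.0437]
eef_rot: [-3.141, 0.0, 1.57]
force: [0.0, 0.1, -0.1]
grip_width: 0.0399
grip_force: 25.0
```

Request:
play_rows(motion=[[[0,0,0,0,0,0,0.0],[0,0,0,0,0,0,0.3],[0,0,0,0,0,0,0.3],[0,0,0,0,0,0,0.3],[0,0,-0.08,0,0,0,0.3],[0,0,-0.2,0,0,0,0.3],[0,0,-0.35,0,0,0,0.3],[0,0,-0.45,0,0,0,0.3],[0,0,-0.45,0,0,0,0.3]]])

```text
time_s: 11.1
ee_pos: [0.458, 0.3325, 0.1601]
eef_rot: [3.136, -0.003, 1.571]
force: [0.1, 0.1, -0.5]
grip_width: 0.0611
grip_force: 0.0
```

```bash
python3 look.py; python3 d.py .448 -.005 .15 1.5708
```

```text
25 [257. 144.] [0.6994 0.0291] 0.0145
57 [345. 164.] [ 0.6568 -0.2013] 0.0247
141 [349. 205.] [ 0.5517 -0.214 ] 0.0201
171 [130. 228.] [0.4561 0.3324] 0.0206
141 [226. 240.] [0.4422 0.0911] 0.0198
149 [264. 240.] [ 0.448  -0.0052] 0.0199
159 [301. 244.] [ 0.4448 -0.0979] 0.0201
147 [341. 271.] [ 0.385  -0.1958] 0.02
144 [258. 277.] [0.3582 0.0045] 0.0197
t 11.15 pos [0.4573 0.3321 0.1577] rpy [ 3.1389e+00 -1.7000e-03  1.5707e+00] w 0.0609 F [-0.4 -0.4 -0.1]
shift [-1.3483 -0.037   0.0286] turn [ 0.0004 -0.0003 -0.    ]
```

Request:
play_rows(motion=[[[-0.1,0,0,0,0,0,0.3],[-0.28,0,0,0,0,0,0.3],[-0.46,0,0,0,0,0,0.3],[-0.64,0,0,0,0,0,0.3],[-0.8,-0.02,0,0,0,0,0.3],[-0.92,-0.037,0,0,0,0,0.3],[-1,-0.037,0,0,0,0,0.3],[-1,-0.037,0,0,0,0,0.3]]])

```text
time_s: 11.95
ee_pos: [0.447, 0.08, 0.1553]
eef_rot: [-3.14, 0.0, 1.568]
force: [0.0, 0.7, 0.0]
grip_width: 0.0614
grip_force: 0.0
```

Request:
play_rows(motion=[[[-0.12,0,0,0,0,0,0.3],[-0.26,0,0,0,0,0,0.3],[-0.348,0,0.03,0,0,0,0.3],[-0.348,0,0.1,0,0,0,0.3],[-0.348,0,0.15,0,0,0,0.3],[-0.348,0,0.15,0,0,0,0.3],[-0.348,0,0.15,0,0,0,0.3]]])

```text
time_s: 12.65
ee_pos: [0.4474, -0.0047, 0.1185]
eef_rot: [-3.141, -0.0, 1.571]
force: [0.0, 0.5, -0.1]
grip_width: 0.0611
grip_force: 0.0
```

```bash
python3 d.py .448 -.0052 .037 1.5708
```

```text
t 12.65 pos [ 0.4474 -0.0047  0.1185] rpy [-3.1407e+00 -1.0000e-04  1.5713e+00] w 0.0611 F [ 0.   0.5 -0.1]
shift [-0.0022  0.0026  0.3262] turn [-0.0001 -0.      0.0001]
```

Request:
play_rows(motion=[[[-0.002,0.002,0.1,0,0,0,0.3],[-0.002,0.002,0.2,0,0,0,0.3],[-0.002,0.002,0.28,0,0,0,0.3],[-0.002,0.002,0.326,0,0,0,0.3],[-0.002,0.002,0.326,0,0,0,0.3],[-0.002,0.002,0.326,0,0,0,-0.4],[-0.002,0.002,0.326,0,0,0,-0.4],[-0.002,0.002,0.326,0,0,0,-0.4],[-0.002,0.002,0.326,0,0,0,-0.4],[-0.002,0.002,0.326,0,0,0,-0.4]]])

```text
time_s: 13.65
ee_pos: [0.4485, -0.0058, 0.038]
eef_rot: [3.14, 0.0, 1.571]
force: [-0.3, 0.2, 7.3]
grip_width: 0.04
grip_force: 25.0
```

Request:
play_rows(motion=[[[0,0,-0.1,0,0,0,-0.4],[0,0,-0.25,0,0,0,-0.4],[0,0,-0.4,0,0,0,-0.4],[-0.05,0.12,-0.4,0,0,0,-0.4],[-0.1,0.28,-0.4,0,0,0,-0.4],[-0.16,0.44,-0.4,0,0,0,-0.4],[-0.213,0.56,-0.4,0,0,0,-0.4],[-0.213,0.608,-0.4,0,0,0,-0.4],[-0.213,0.608,-0.4,0,0,0,-0.4],[-0.213,0.608,-0.4,0,0,0,-0.4]]])

```text
time_s: 14.65
ee_pos: [0.5993, -0.0589, 0.1369]
eef_rot: [-3.141, -0.0, 1.571]
force: [-0.3, 1.0, -2.0]
grip_width: 0.0403
grip_force: 25.0
```

```bash
python3 d.py .6002 -.0585 .102 1.5708
```

```text
t 14.65 pos [ 0.5993 -0.0589  0.1369] rpy [-3.1406e+00 -1.0000e-04  1.5707e+00] w 0.0403 F [-0.3  1.  -2. ]
shift [0.0016 0.0039 0.1395] turn [-0.0002 -0.     -0.    ]
```

Request:
play_rows(motion=[[[0.001,0.004,0.03,0,0,0,-0.4],[0.001,0.004,0.06,0,0,0,-0.4],[0.001,0.004,0.08,0,0,0,-0.4],[0.001,0.004,0.1,0,0,0,-0.4],[0.001,0.004,0.115,0,0,0,-0.4],[0.001,0.004,0.13,0,0,0,-0.4],[0.001,0.004,0.14,0,0,0,-0.4],[0.001,0.004,0.14,0,0,0,-0.4]]])

```text
time_s: 15.45
ee_pos: [0.6008, -0.0588, 0.1018]
eef_rot: [-3.141, -0.0, 1.571]
force: [0.2, 0.3, -1.2]
grip_width: 0.0403
grip_force: 25.0
```

Request:
play_rows(motion=[[[0,0,0.03,0,0,0,-0.4],[0,0,0.06,0,0,0,-0.4],[0,0,0.09,0,0,0,-0.4],[0,0,0.12,0,0,0,-0.4],[0,0,0.15,0,0,0,-0.4],[0,0,0.18,0,0,0,-0.4],[0,0,0.195,0,0,0,-0.4],[0,0,0.195,0,0,0,-0.4]]])

```text
time_s: 16.25
ee_pos: [0.6009, -0.0588, 0.0533]
eef_rot: [-3.141, -0.0, 1.571]
force: [-0.2, -0.7, -0.7]
grip_width: 0.04
grip_force: 25.0
```

Request:
play_rows(motion=[[[0,0,0,0,0,0,0.1],[0,0,0,0,0,0,0.1],[0,0,0,0,0,0,0.1],[0,0,0,0,0,0,0.1],[0,0,0,0,0,0,0.1],[0,0,0,0,0,0,0.1]]])

```text
time_s: 16.85
ee_pos: [0.601, -0.0588, 0.0535]
eef_rot: [3.142, 0.0, 1.571]
force: [-0.3, 0.5, 0.7]
grip_width: 0.0517
grip_force: 0.0
```

```bash
python3 d.py .6005 -.0587 .052 1.5708
python3 - <<'E'
from h import *
c=grab("side");X=cloud(c)
m=(abs(X[...,0]-.6)<.03)&(abs(X[...,1]+.058)<.03)&(X[...,2]<.085);p=X[m]
print(np.round(np.histogram(p[:,2],np.arange(0,.09,.005))[0]))
E
```

```text
t 16.85 pos [ 0.601  -0.0588  0.0535] rpy [3.1415 0.     1.5706] w 0.0517 F [-0.3  0.5  0.7]
shift [ 0.0005 -0.0018  0.0059] turn [ 0.  0. -0.]
[  0  13 122  27  17  19  15  22  32  21  30  35  70  34  20  11   8]
```

Request:
play_rows(motion=[[[0,0,0,0,0,0,-0.4],[0,0,0,0,0,0,-0.4],[0,0,0,0,0,0,-0.4],[0,0,0,0,0,0,-0.4],[0,0,-0.05,0,0,0,-0.4],[0,0,-0.15,0,0,0,-0.4],[0,0,-0.25,0,0,0,-0.4],[0,0,-0.36,0,0,0,-0.4],[0,0,-0.36,0,0,0,-0.4]]])

```text
time_s: 17.8
ee_pos: [0.6024, -0.059, 0.1479]
eef_rot: [3.135, 0.001, 1.571]
force: [-0.6, 0.2, -0.9]
grip_width: 0.0401
grip_force: 25.0
```

Request:
play_rows(motion=[[[0.1,-0.1,0,0,0,0,-0.4],[0.25,-0.2,0,0,0,0,-0.4],[0.4,-0.23,0,0,0,0,-0.4],[0.55,-0.23,0,0,0,0,-0.4],[0.7,-0.23,0,0,0,0,-0.4],[0.85,-0.23,0,0,0,0,-0.4],[1,-0.23,0,0,0,0,-0.4],[1,-0.23,0,0,0,0,-0.4],[1,-0.23,0,0,0,0,-0.4]]])

```text
time_s: 18.7
ee_pos: [0.543, 0.1915, 0.1426]
eef_rot: [-3.14, 0.001, 1.572]
force: [0.0, -1.1, -1.7]
grip_width: 0.0401
grip_force: 25.0
```

```bash
python3 d.py .5436 .3286 .0445 1.5708
```

```text
t 18.7 pos [0.543  0.1915 0.1426] rpy [-3.1403e+00  5.0000e-04  1.5720e+00] w 0.0401 F [ 0.  -1.1 -1.7]
shift [0.5487 0.0038 0.3921] turn [-0.0002  0.0001  0.0002]
```

Request:
play_rows(motion=[[[0.15,0.003,0,0,0,0,-0.4],[0.32,0.003,0,0,0,0,-0.4],[0.48,0.003,0,0,0,0,-0.4],[0.549,0.003,0.05,0,0,0,-0.4],[0.549,0.003,0.15,0,0,0,-0.4],[0.549,0.003,0.25,0,0,0,-0.4],[0.549,0.003,0.34,0,0,0,-0.4],[0.549,0.003,0.37,0,0,0,-0.4],[0.549,0.003,0.392,0,0,0,-0.4],[0.549,0.003,0.392,0,0,0,-0.4]]])

```text
time_s: 19.7
ee_pos: [0.5446, 0.3279, 0.0456]
eef_rot: [3.142, 0.0, 1.57]
force: [0.0, 1.0, -0.8]
grip_width: 0.0402
grip_force: 25.0
```

Request:
play_rows(motion=[[[0,0,0,0,0,0,0.0],[0,0,0,0,0,0,0.2],[0,0,0,0,0,0,0.2],[0,0,0,0,0,0,0.2],[0,0,-0.08,0,0,0,0.2],[0,0,-0.2,0,0,0,0.2],[0,0,-0.35,0,0,0,0.2],[0,0,-0.45,0,0,0,0.3],[0,0,-0.45,0,0,0,0.3]]])

```text
time_s: 20.6
ee_pos: [0.5455, 0.3292, 0.1623]
eef_rot: [3.136, -0.003, 1.571]
force: [-0.5, -0.3, 0.7]
grip_width: 0.0609
grip_force: 0.0
```

```bash
python3 look.py; python3 d.py .445 -.098 .15 1.5708
```

```text
24 [257. 144.] [0.6993 0.0291] 0.0146
55 [345. 164.] [ 0.6565 -0.2004] 0.0253
162 [135. 194.] [0.544  0.3297] 0.0208
144 [349. 205.] [ 0.5519 -0.2136] 0.0198
30 [136. 226.] [0.4637 0.3207] 0.0144
140 [226. 240.] [0.4424 0.0912] 0.02
159 [302. 244.] [ 0.4455 -0.0977] 0.02
149 [341. 271.] [ 0.3851 -0.1958] 0.0198
146 [258. 277.] [0.3583 0.004 ] 0.0199
t 20.65 pos [0.5448 0.3287 0.1597] rpy [ 3.1387e+00 -1.5000e-03  1.5707e+00] w 0.0615 F [-0.4  0.3 -0.9]
shift [-1.7071 -0.3991  0.035 ] turn [ 0.0005 -0.0002 -0.    ]
```

Green is down in the green tray. Red is partly hidden by the arm. Next is black, at (.4455,-.0977).

Request:
play_rows(motion=[[[-0.1,-0.05,0,0,0,0,0.3],[-0.25,-0.12,0,0,0,0,0.3],[-0.4,-0.2,0,0,0,0,0.3],[-0.55,-0.3,0,0,0,0,0.3],[-0.7,-0.397,0,0,0,0,0.3],[-0.86,-0.397,0,0,0,0,0.3],[-1,-0.397,0,0,0,0,0.3],[-1,-0.397,0,0,0,0,0.3]]])

```text
time_s: 21.45
ee_pos: [0.4443, 0.0757, 0.1571]
eef_rot: [-3.14, 0.001, 1.567]
force: [-0.1, -0.4, -0.3]
grip_width: 0.0609
grip_force: 0.0
```

Request:
play_rows(motion=[[[-0.15,0,0,0,0,0,0.3],[-0.3,0,0,0,0,0,0.3],[-0.45,0,0,0,0,0,0.3],[-0.6,0,0,0,0,0,0.3],[-0.706,0,0.05,0,0,0,0.3],[-0.706,0,0.12,0,0,0,0.3],[-0.706,0,0.15,0,0,0,0.3],[-0.706,0,0.15,0,0,0,0.3],[-0.706,0,0.15,0,0,0,0.3]]])

```text
time_s: 22.35
ee_pos: [0.4451, -0.0974, 0.1206]
eef_rot: [-3.141, -0.0, 1.572]
force: [-0.3, 0.7, 0.3]
grip_width: 0.0609
grip_force: 0.0
```

```bash
python3 d.py .4453 -.0978 .037 1.5708
```

```text
t 22.35 pos [ 0.4451 -0.0974  0.1206] rpy [-3.1414e+00 -1.0000e-04  1.5717e+00] w 0.0609 F [-0.3  0.7  0.3]
shift [-0.0018  0.0007  0.3344] turn [-0.     -0.      0.0001]
```

Request:
play_rows(motion=[[[-0.002,0.001,0.1,0,0,0,0.3],[-0.002,0.001,0.2,0,0,0,0.3],[-0.002,0.001,0.28,0,0,0,0.3],[-0.002,0.001,0.334,0,0,0,0.3],[-0.002,0.001,0.334,0,0,0,0.3],[-0.002,0.001,0.334,0,0,0,-0.4],[-0.002,0.001,0.334,0,0,0,-0.4],[-0.002,0.001,0.334,0,0,0,-0.4],[-0.002,0.001,0.334,0,0,0,-0.4],[-0.002,0.001,0.334,0,0,0,-0.4]]])

```text
time_s: 23.35
ee_pos: [0.4457, -0.0986, 0.0378]
eef_rot: [3.14, 0.0, 1.571]
force: [-1.2, 2.3, 7.8]
grip_width: 0.04
grip_force: 25.0
```

Request:
play_rows(motion=[[[0,0,-0.1,0,0,0,-0.4],[0,0,-0.25,0,0,0,-0.4],[0,0,-0.4,0,0,0,-0.4],[0.03,0.12,-0.4,0,0,0,-0.4],[0.07,0.28,-0.4,0,0,0,-0.4],[0.12,0.44,-0.4,0,0,0,-0.4],[0.157,0.57,-0.4,0,0,0,-0.4],[0.157,0.62,-0.4,0,0,0,-0.4],[0.157,0.62,-0.4,0,0,0,-0.4],[0.157,0.62,-0.4,0,0,0,-0.4]]])

```text
time_s: 24.35
ee_pos: [0.5995, -0.0594, 0.1367]
eef_rot: [-3.141, -0.0, 1.571]
force: [-0.5, 0.7, -1.7]
grip_width: 0.04
grip_force: 25.0
```

```bash
python3 d.py .6008 -.0587 .107 1.5708
```

```text
t 24.35 pos [ 0.5995 -0.0594  0.1367] rpy [-3.1407e+00 -1.0000e-04  1.5705e+00] w 0.04 F [-0.5  0.7 -1.7]
shift [0.0029 0.0053 0.1186] turn [-0.0001 -0.     -0.    ]
```

Request:
play_rows(motion=[[[0.003,0.005,0.03,0,0,0,-0.4],[0.003,0.005,0.06,0,0,0,-0.4],[0.003,0.005,0.08,0,0,0,-0.4],[0.003,0.005,0.095,0,0,0,-0.4],[0.003,0.005,0.105,0,0,0,-0.4],[0.003,0.005,0.112,0,0,0,-0.4],[0.003,0.005,0.117,0,0,0,-0.4],[0.003,0.005,0.12,0,0,0,-0.4],[0.003,0.005,0.12,0,0,0,-0.4],[0.003,0.005,0.12,0,0,0,-0.4]]])

```text
time_s: 25.35
ee_pos: [0.6017, -0.0586, 0.1087]
eef_rot: [3.14, 0.0, 1.571]
force: [-6.1, -0.0, 14.1]
grip_width: 0.0398
grip_force: 25.0
```

The sleeve stopped at TCP z .1087 with 14 N, so its underside is about 4 mm below the tip, meaning black is undersize. I'll hold it with the side load relieved.

Request:
play_rows(motion=[[[0,-0.004,0,0,0,0,-0.4],[0,-0.004,0,0,0,0,-0.4],[0,-0.004,0,0,0,0,-0.4],[0,-0.004,0,0,0,0,-0.4],[0,-0.004,0,0,0,0,-0.4]]])

```text
time_s: 25.85
ee_pos: [0.6011, -0.0588, 0.1085]
eef_rot: [3.139, 0.001, 1.571]
force: [-2.8, -0.3, 9.3]
grip_width: 0.0397
grip_force: 25.0
```

Request:
play_rows(motion=[[[0,0,-0.03,0,0,0,-0.4],[0,0,-0.1,0,0,0,-0.4],[0,0,-0.2,0,0,0,-0.4],[0,0,-0.25,0,0,0,-0.4],[0,0,-0.25,0,0,0,-0.4]]])

```text
time_s: 26.35
ee_pos: [0.6011, -0.0586, 0.1713]
eef_rot: [3.138, 0.0, 1.571]
force: [-0.8, 0.9, -2.2]
grip_width: 0.0396
grip_force: 25.0
```

```bash
python3 d.py .511 -.340 .045 1.5708
```

```text
t 26.35 pos [ 0.6011 -0.0586  0.1713] rpy [3.1384e+00 5.0000e-04 1.5706e+00] w 0.0396 F [-0.8  0.9 -2.2]
shift [-1.1253 -0.3619  0.5045] turn [ 0.0005  0.0001 -0.    ]
```

Request:
play_rows(motion=[[[-0.05,-0.12,0,0,0,0,-0.4],[-0.13,-0.25,0,0,0,0,-0.4],[-0.27,-0.34,0,0,0,0,-0.4],[-0.42,-0.36,0,0,0,0,-0.4],[-0.57,-0.36,0,0,0,0,-0.4],[-0.72,-0.36,0,0,0,0,-0.4],[-0.86,-0.36,0,0,0,0,-0.4],[-0.96,-0.36,0.05,0,0,0,-0.4],[-1,-0.36,0.1,0,0,0,-0.4],[-1,-0.36,0.1,0,0,0,-0.4]]])

```text
time_s: 27.35
ee_pos: [0.5092, -0.3085, 0.1414]
eef_rot: [-3.138, -0.003, 1.569]
force: [-0.3, -0.7, -1.2]
grip_width: 0.0402
grip_force: 25.0
```

```bash
python3 d.py .511 -.340 .044 1.5708
```

```text
t 27.35 pos [ 0.5092 -0.3085  0.1414] rpy [-3.1378e+00 -2.6000e-03  1.5693e+00] w 0.0402 F [-0.3 -0.7 -1.2]
shift [-0.127   0.0087  0.3892] turn [-0.0006 -0.0004 -0.0002]
```

Request:
play_rows(motion=[[[-0.08,0.008,0.05,0,0,0,-0.4],[-0.127,0.008,0.13,0,0,0,-0.4],[-0.127,0.008,0.23,0,0,0,-0.4],[-0.127,0.008,0.31,0,0,0,-0.4],[-0.127,0.008,0.36,0,0,0,-0.4],[-0.127,0.008,0.38,0,0,0,-0.4],[-0.127,0.008,0.38,0,0,0,-0.4],[-0.127,0.008,0.38,0,0,0,-0.4]]])

```text
time_s: 28.15
ee_pos: [0.5129, -0.3403, 0.0505]
eef_rot: [3.14, 0.001, 1.571]
force: [0.6, 0.4, -0.8]
grip_width: 0.04
grip_force: 25.0
```

```bash
python3 d.py .511 -.340 .0432 1.5708
```

```text
t 28.15 pos [ 0.5129 -0.3403  0.0505] rpy [3.1404e+00 8.0000e-04 1.5709e+00] w 0.04 F [ 0.6  0.4 -0.8]
shift [ 0.0013 -0.0076  0.0292] turn [0.0002 0.0001 0.    ]
```

Request:
play_rows(motion=[[[0,0,0.015,0,0,0,-0.4],[0,0,0.027,0,0,0,-0.4],[0,0,0.029,0,0,0,-0.4],[0,0,0.029,0,0,0,0.1],[0,0,0.029,0,0,0,0.2],[0,0,0.029,0,0,0,0.2],[0,0,0.029,0,0,0,0.2]]])

```text
time_s: 28.85
ee_pos: [0.5124, -0.3403, 0.0422]
eef_rot: [3.142, 0.0, 1.571]
force: [-0.3, 0.9, -0.4]
grip_width: 0.0563
grip_force: 0.0
```

Request:
play_rows(motion=[[[0,0,-0.08,0,0,0,0.2],[0,0,-0.2,0,0,0,0.2],[0,0,-0.35,0,0,0,0.2],[0,0,-0.5,0,0,0,0.2],[0.1,-0.1,-0.6,0,0,0,0],[0.2,-0.2,-0.6,0,0,0,-0.4],[0.2,-0.2,-0.6,0,0,0,-0.4],[0.2,-0.2,-0.6,0,0,0,-0.4]]])

```text
time_s: 29.65
ee_pos: [0.4625, -0.2903, 0.1927]
eef_rot: [3.141, 0.001, 1.571]
force: [-0.2, 0.2, 0.3]
grip_width: 0.0292
grip_force: 0.0
```

```bash
python3 look.py; python3 d.py .6595 -.197 .2 1.5708
python3 - <<'E'
from h import *
c=grab("top");P=cloud(c)
z=(P[...,2]>.108)&(P[...,2]<.122)&(abs(P[...,0]-.66)<.03)&(abs(P[...,1]+.197)<.05)
p=P[z];r=cv2.minAreaRect((p[:,:2]*1000).astype(np.float32));print("tag top",len(p),r,p.mean(0),cv2.fitLine(p[:,:2].astype(np.float32),2,0,.01,.01).ravel())
z=(P[...,2]>.025)&(P[...,2]<.044)&(abs(P[...,0]-.65)<.05)&(abs(P[...,1]+.197)<.07)
p=P[z];r=cv2.minAreaRect((p[:,:2]*1000).astype(np.float32));print("holder",len(p),r)
f=cv2.cvtColor(c["frame"],cv2.COLOR_RGB2BGR)
cv2.imwrite("pics/t2.png",np.hstack([cv2.resize(f[y:y+70,x:x+70],None,fx=5,fy=5,interpolation=2) for x,y in((310,125),(100,170))]))
E
```

```text
27 [257. 144.] [0.6982 0.029 ] 0.0145
54 [346. 164.] [ 0.6571 -0.201 ] 0.0259
163 [135. 194.] [0.5435 0.3303] 0.021
141 [349. 205.] [ 0.5516 -0.2136] 0.02
34 [393. 221.] [ 0.5152 -0.3241] 0.0134
170 [130. 228.] [0.4559 0.3317] 0.0204
141 [226. 240.] [0.4422 0.0912] 0.0198
146 [341. 271.] [ 0.385  -0.1959] 0.0198
146 [258. 277.] [0.3582 0.0045] 0.0197
t 29.7 pos [ 0.4628 -0.2906  0.1924] rpy [3.1411e+00 4.0000e-04 1.5706e+00] w 0.0286 F [ 0.2 -0.8  0.1]
shift [ 0.3747  0.7868 -0.0301] turn [ 0.0001  0.0001 -0.    ]
tag top 107 ((659.3585205078125, -196.85369873046875), (9.777264595031738, 60.384769439697266), 2.768474578857422) [ 0.65927838 -0.19671865  0.11478947] [ 0.02665557 -0.9996447   0.6592784  -0.19671865]
holder 422 ((659.5280151367188, -196.2159423828125), (51.40416717529297, 89.1174087524414), 1.2997959852218628)
```

View pics/t2.png

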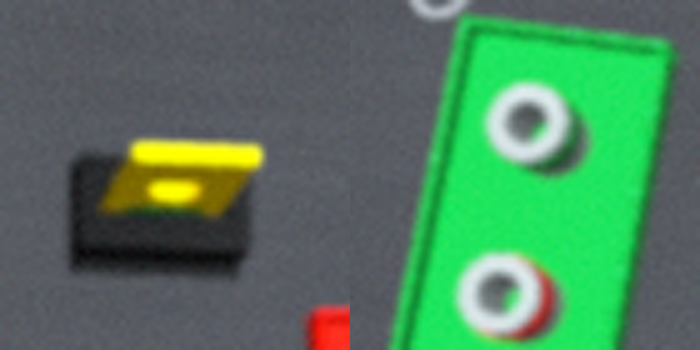

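Both views in the crop are fine: green (left-hand tray crop at ~(530,125)) and red (~(500,295)) stand upright in the green tray, and the tag stands in its holder at ~(195,155), yaw about +1.5°. I'll go above the tag.

Request:
play_rows(motion=[[[0.08,0.16,-0.01,0,0,-0.004,-0.4],[0.16,0.33,-0.03,0,0,-0.004,-0.4],[0.24,0.5,-0.03,0,0,-0.004,-0.4],[0.32,0.66,-0.03,0,0,-0.004,-0.4],[0.376,0.75,-0.03,0,0,-0.004,-0.4],[0.376,0.786,-0.03,0,0,-0.004,-0.4],[0.376,0.786,-0.03,0,0,-0.004,-0.4],[0.376,0.786,-0.03,0,0,-0.004,-0.4]]])

```text
time_s: 30.55
ee_pos: [0.6588, -0.1968, 0.1988]
eef_rot: [-3.141, -0.0, 1.595]
force: [0.1, 0.3, -0.2]
grip_width: 0.0283
grip_force: 0.0
```

```bash
python3 d.py .6593 -.1967 .109 1.597
```

```text
t 30.55 pos [ 0.6588 -0.1968  0.1988] rpy [-3.1406e+00 -3.0000e-04  1.5954e+00] w 0.0283 F [ 0.1  0.3 -0.2]
shift [2.000e-04 2.400e-03 3.593e-01] turn [-0.0002 -0.     -0.0003]
```

Request:
play_rows(motion=[[[0,0.002,0.08,0,0,0,-0.4],[0,0.002,0.17,0,0,0,-0.4],[0,0.002,0.25,0,0,0,-0.4],[0,0.002,0.32,0,0,0,-0.4],[0,0.002,0.35,0,0,0,-0.4],[0,0.002,0.36,0,0,0,-0.4],[0,0.002,0.36,0,0,0,-0.4],[0,0.002,0.36,0,0,0,-0.4]]])

```text
time_s: 31.35
ee_pos: [0.6597, -0.1966, 0.1108]
eef_rot: [3.14, 0.001, 1.595]
force: [-0.7, 0.3, 0.1]
grip_width: 0.0281
grip_force: 0.0
```

Request:
play_rows(motion=[[[0,0,0,0,0,0,-1],[0,0,0,0,0,0,-1],[0,0,0,0,0,0,-1],[0,0,0,0,0,0,-1],[0,0,0,0,0,0,-1],[0,0,0,0,0,0,-1]]])

```text
time_s: 31.95
ee_pos: [0.6596, -0.1963, 0.1099]
eef_rot: [3.141, 0.0, 1.596]
force: [2.0, 0.4, 1.3]
grip_width: 0.0081
grip_force: 25.0
```

Request:
play_rows(motion=[[[0,0,-0.04,0,0,0,-1],[0,0,-0.1,0,0,0,-1],[0,0,-0.18,0,0,0,-1],[0,0,-0.28,0,0,0,-1],[0,0,-0.37,0,0,0,-1],[0,0,-0.42,0,0,0,-1],[0,0,-0.42,0,0,0,-1],[0,0,-0.42,0,0,0,-1]]])

```text
time_s: 32.75
ee_pos: [0.6591, -0.1963, 0.2141]
eef_rot: [-3.141, -0.0, 1.596]
force: [-0.2, -0.2, -2.0]
grip_width: 0.0077
grip_force: 25.0
```

```bash
python3 d.py .575 .05 .215 1.5708
```

```text
t 32.75 pos [ 0.6591 -0.1963  0.2141] rpy [-3.1405e+00 -2.0000e-04  1.5957e+00] w 0.0077 F [-0.2 -0.2 -2. ]
shift [ 0.9933 -0.3117 -0.0032] turn [-0.0002 -0.      0.004 ]
```

Request:
play_rows(motion=[[[0.04,-0.08,0,0,0,0.004,-1],[0.12,-0.18,0,0,0,0.004,-1],[0.24,-0.27,0,0,0,0.004,-1],[0.38,-0.31,0,0,0,0.004,-1],[0.52,-0.31,0,0,0,0.004,-1],[0.66,-0.31,0,0,0,0.004,-1],[0.8,-0.31,0,0,0,0.004,-1],[0.92,-0.31,0,0,0,0.004,-1],[0.99,-0.31,0,0,0,0.004,-1],[0.99,-0.31,0,0,0,0.004,-1]]])

```text
time_s: 33.75
ee_pos: [0.5751, 0.051, 0.2134]
eef_rot: [-3.139, -0.0, 1.573]
force: [-0.4, -0.6, -0.7]
grip_width: 0.0081
grip_force: 25.0
```

```bash
python3 d.py .5819 .2376 .185 1.3544
```

```text
t 33.75 pos [0.5751 0.051  0.2134] rpy [-3.1393e+00 -1.0000e-04  1.5731e+00] w 0.0081 F [-0.4 -0.6 -0.7]
shift [0.7463 0.0291 0.1137] turn [-0.0004  0.      0.0348]
```

Request:
play_rows(motion=[[[0.08,0,0,0,0,0.01,-1],[0.2,0.005,0,0,0,0.02,-1],[0.34,0.01,0,0,0,0.03,-1],[0.48,0.02,0,0,0,0.035,-1],[0.62,0.029,0.02,0,0,0.035,-1],[0.71,0.029,0.06,0,0,0.035,-1],[0.746,0.029,0.1,0,0,0.035,-1],[0.746,0.029,0.114,0,0,0.035,-1],[0.746,0.029,0.114,0,0,0.035,-1],[0.746,0.029,0.114,0,0,0.035,-1]]])

```text
time_s: 34.75
ee_pos: [0.5834, 0.2343, 0.1865]
eef_rot: [3.141, 0.0, 1.349]
force: [0.6, 0.1, -0.3]
grip_width: 0.008
grip_force: 25.0
```

```bash
python3 d.py .656 .2213 .185 1.3544
python3 - <<'E'
from h import *
for n,(x,y) in(("top",(120,100)),("side",(180,90))):
    c=grab(n);cv2.imwrite(f"pics/{n}3.png",cv2.resize(cv2.cvtColor(c["frame"],cv2.COLOR_RGB2BGR)[y:y+90,x:x+110],None,fx=5,fy=5,interpolation=2))
    if n=="side":
        h=cv2.cvtColor(c["frame"],cv2.COLOR_RGB2HSV);P=cloud(c)
        m=(h[...,0]>18)&(h[...,0]<36)&(h[...,1]>90)&(abs(P[...,0]-.58)<.06)&(abs(P[...,1]-.237)<.06)&(P[...,2]>.06)
        p=P[m];print("tag",len(p),p.min(0),p.max(0),p.mean(0))
E
```

```text
t 34.75 pos [0.5834 0.2343 0.1865] rpy [3.1414e+00 1.0000e-04 1.3493e+00] w 0.008 F [ 0.6  0.1 -0.3]
shift [0.013  0.2948 0.0061] turn [ 0.      0.     -0.0008]
tag 273 [0.55255837 0.19965007 0.08082257] [0.62429534 0.26488951 0.29804837] [0.57930325 0.22007345 0.16477999]
```

View pics/side3.png

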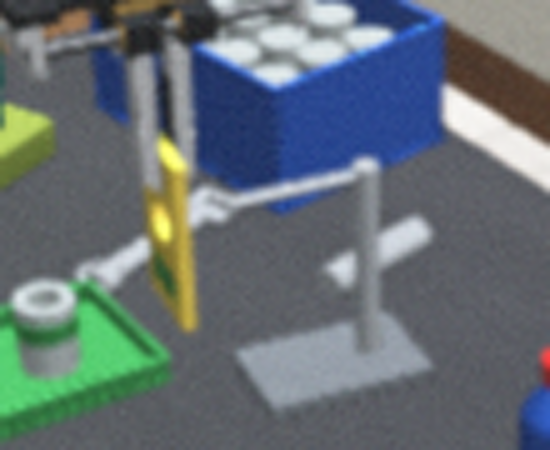

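The held tag's eye at (163,222) faces the hook's free end at about (215,205) and is level with it. I'll shift sideways, then slide it on.

Request:
play_rows(motion=[[[0.013,0,0.004,0,0,-0.001,-1],[0.013,0,0.004,0,0,-0.001,-1],[0.013,0.03,0.004,0,0,-0.001,-1],[0.013,0.06,0.004,0,0,-0.001,-1],[0.013,0.09,0.004,0,0,-0.001,-1],[0.013,0.12,0.004,0,0,-0.001,-1],[0.013,0.15,0.004,0,0,-0.001,-1],[0.013,0.17,0.004,0,0,-0.001,-1],[0.013,0.18,0.004,0,0,-0.001,-1]]])

```text
time_s: 35.75
ee_pos: [0.6282, 0.2288, 0.185]
eef_rot: [-3.141, 0.0, 1.357]
force: [0.3, -0.0, -0.6]
grip_width: 0.0077
grip_force: 25.0
```

```bash
python3 d.py .656 .2213 .185 1.3544
```

```text
t 35.75 pos [0.6282 0.2288 0.185 ] rpy [-3.1415e+00  1.0000e-04  1.3567e+00] w 0.0077 F [ 0.3 -0.  -0.6]
shift [-0.0057  0.1152  0.    ] turn [-0.      0.      0.0004]
```

Request:
play_rows(motion=[[[-0.003,0.03,0,0,0,0,-1],[-0.005,0.06,0,0,0,0,-1],[-0.005,0.09,0,0,0,0,-1],[-0.005,0.115,0,0,0,0,-1],[-0.005,0.115,0,0,0,0,-1],[-0.005,0.115,0.015,0,0,0,-1],[-0.005,0.115,0.03,0,0,0,-1],[-0.005,0.115,0.044,0,0,0,-1],[-0.005,0.115,0.05,0,0,0,-1],[-0.005,0.115,0.05,0,0,0,-1]]])

```text
time_s: 36.75
ee_pos: [0.6553, 0.2217, 0.1724]
eef_rot: [-3.141, 0.0, 1.357]
force: [0.3, 0.1, -0.2]
grip_width: 0.0079
grip_force: 25.0
```

```bash
python3 d.py .656 .2213 .172 1.3544
python3 - <<'E'
from h import *
c=grab("side");x,y=180,90;cv2.imwrite("pics/s4.png",cv2.resize(cv2.cvtColor(c["frame"],cv2.COLOR_RGB2BGR)[y:y+90,x:x+110],None,fx=5,fy=5,interpolation=2))
E
```

```text
t 36.75 pos [0.6553 0.2217 0.1724] rpy [-3.1412e+00  2.0000e-04  1.3571e+00] w 0.0079 F [ 0.3  0.1 -0.2]
shift [-0.0011  0.0029  0.0016] turn [-0.0001  0.      0.0004]
```

View pics/s4.png

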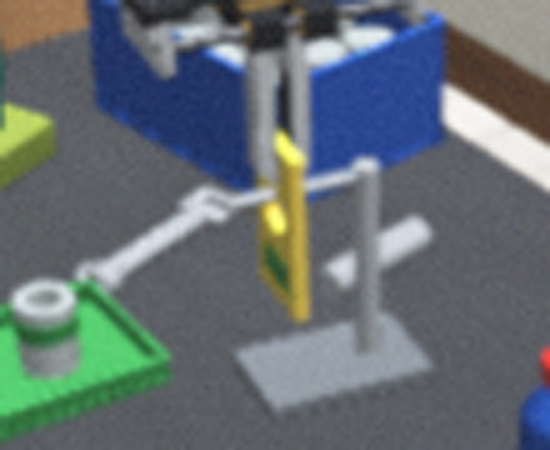

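The bar passes through the upper part of the eye at about (272,195). I'll lower until it touches, then release.

Request:
play_rows(motion=[[[0,0,0.004,0,0,0,-1],[0,0,0.007,0,0,0,-1],[0,0,0.007,0,0,0,-1]]])

```text
time_s: 37.1
ee_pos: [0.6556, 0.2218, 0.1718]
eef_rot: [3.141, -0.001, 1.357]
force: [-1.7, -0.7, 4.1]
grip_width: 0.008
grip_force: 25.0
```

Request:
play_rows(motion=[[[0,0,0,0,0,0,-0.8],[0,0,0,0,0,0,-0.6],[0,0,0,0,0,0,-0.45],[0,0,0,0,0,0,-0.45],[0,0,0,0,0,0,-0.45],[0,0,-0.05,0,0,0,-0.45],[0,0,-0.12,0,0,0,-0.45],[0,0,-0.2,0,0,0,-0.45],[0,0,-0.3,0,0,0,-0.45]]])

```text
time_s: 38.0
ee_pos: [0.6553, 0.2216, 0.2472]
eef_rot: [-3.141, 0.0, 1.357]
force: [0.2, -0.2, 0.6]
grip_width: 0.0259
grip_force: 0.0
```

Request:
play_rows(motion=[[[0,-0.1,0,0,0,0,-0.45],[-0.1,-0.3,0,0,0,0,-0.45],[-0.3,-0.5,0,0,0,0,-0.45],[-0.45,-0.65,0,0,0,0,-0.45],[-0.55,-0.75,0,0,0,0,-0.45],[-0.6,-0.8,0,0,0,0,-0.45],[-0.6,-0.8,0,0,0,0,-0.45],[-0.6,-0.8,0,0,0,0,-0.45],[-0.6,-0.8,0,0,0,0,-0.45]]])

```text
time_s: 38.9
ee_pos: [0.429, 0.1179, 0.2464]
eef_rot: [3.141, -0.0, 1.357]
force: [0.1, -0.3, -0.1]
grip_width: 0.0259
grip_force: 0.0
```

```bash
python3 look.py
python3 - <<'E'
from h import *
ims=[]
for n in("top","side"):
    c=grab(n);ims.append(cv2.resize(cv2.cvtColor(c["frame"],cv2.COLOR_RGB2BGR),(400,300)))
    if n=="side":
        h=cv2.cvtColor(c["frame"],cv2.COLOR_RGB2HSV);P=cloud(c)
        m=(h[...,0]>18)&(h[...,0]<36)&(h[...,1]>90)&(abs(P[...,0]-.656)<.06)&(abs(P[...,1]-.22)<.06)&(P[...,2]>.04)
        p=P[m];print("tag",len(p),p.min(0),p.max(0),p.mean(0))
        cr=cv2.resize(cv2.cvtColor(c["frame"],cv2.COLOR_RGB2BGR)[90:180,180:300],(400,300),interpolation=2)
cv2.imwrite("pics/end.png",np.vstack([np.hstack(ims),np.hstack([cr,cr*0])]))
E
```

```text
25 [258. 144.] [0.6997 0.0291] 0.0145
86 [132. 192.] [0.5448 0.3303] 0.0195
142 [349. 205.] [ 0.551  -0.2144] 0.0209
191 [399. 224.] [ 0.5108 -0.3374] 0.0204
91 [126. 229.] [0.4555 0.3349] 0.0192
96 [228. 240.] [0.4423 0.0899] 0.0197
146 [341. 271.] [ 0.3843 -0.196 ] 0.0198
147 [258. 277.] [0.3583 0.0045] 0.0198
tag 265 [0.64229277 0.18713793 0.06331814] [0.66516133 0.25940169 0.17933119] [0.65247221 0.21480382 0.12844149]
```

View pics/end.png

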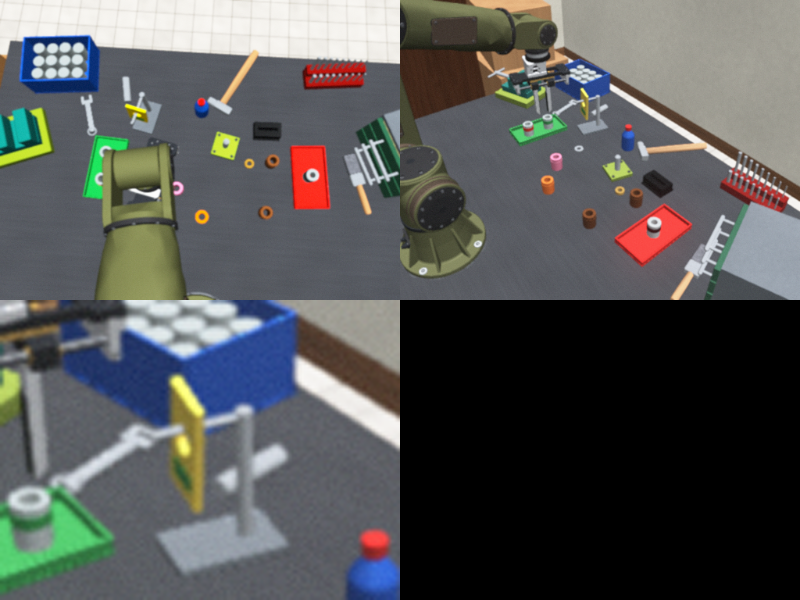

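The tag hangs on the hook (crop (185,440)). Red and green stand in the green tray (side view (528,127) and (548,120)), and black stands in the red tray (654,225). The robot is clear of everything. I'll wait briefly, then hand in.

Request:
play_rows(motion=[[[0,0,0,0,0,0,-0.45],[0,0,0,0,0,0,-0.45],[0,0,0,0,0,0,-0.45],[0,0,0,0,0,0,-0.45],[0,0,0,0,0,0,-0.45]]])

```text
time_s: 39.55
ee_pos: [0.4282, 0.1175, 0.246]
eef_rot: [-3.142, 0.0, 1.357]
force: [0.1, 0.8, 0.1]
grip_width: 0.0257
grip_force: 0.0
```

```bash
python3 -c "
from station import workorder
print(workorder.hand_in())"
```

```text
the job is handed in; nothing more can be done
None
```

I handed the job in after about 40 s of robot time: the red and green sleeves went home and stand in the green tray, the black one stuck on the tip and stands in the red tray, yellow and blue were absent, and the tag hangs on the hook; the hand-in gave no verdict.

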